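# Fetch the temperature logger from a packed sample case

## Robot

A 6-joint arm with a two-finger parallel gripper is mounted at the origin on the work surface. World frame = base frame: x ahead of the robot, y to its left, z up, the work surface at z = 0. Lengths are in m, angles in rad, forces in N, time in s.
With the tool pointing down it reaches from about 0.35 to 0.775 m from the base axis. Payload 7.3 kg.
Tool frame: the origin (TCP) lies at the centre of the arm's flange, where the gripper is bolted on; the fingertips stand 178 mm ahead of it and the grasp point (between the pads) lies 159 mm ahead of it (tip_extent is the distance from the TCP to the fingertips, in m); z points along the fingers, y is the line along which they close (so a half turn about z gives the same grasp; the last joint's range is limited). The gripper opens to 92 mm and grips with 3 to 60 N. Pads are 19 mm wide; open, the fingers measure 130 mm over their backs; the gripper's body (75 mm by 190 mm) begins 47 mm behind the grasp point.
Start: joints at [-1.442, 0.342, 1.524, -0, 1.275, -0.146], TCP at [0.142, -0.505, 0.405] pointing down, gripper open.
Joint ranges: [-2.53, 2.53], [-0.77, 2.02], [0.04, 2.7], [-1, 4.14], [0.28, 2.66], [-3.11, 3.11]. Speed limits (rad/s): [2.57, 2.57, 3.14, 3.14, 3.14, 3.14].

## Interface

Orientations are given as [roll, pitch, yaw] about the fixed x, y, z axes, in that order (R = Rz(yaw) Ry(pitch) Rx(roll)).
In Python, from cell import * gives the robot as it stands.
- The arm moves only by the tool arm_command, never from a script. Its arguments are lists of equal length, an entry for each row: "xyz": the shift along the world's x, y, z in mm, a list of three; "spin": the turn about the world's z in degrees. In form: {"xyz": [[tx, ty, tz], ...], "spin": [spin, ...]}. A call has 1 to 20 rows; each row shifts and turns the commanded pose from where the row before left it; what a row does not reach is not made up. A row lasts 1/10 s, in which the tool goes at most 50 mm and 8.59 degrees, less where a joint would pass 70% of its speed; a pose out of reach is approached as far as the arm can. A call with a gripper value outside its range is refused whole. "jaw" is the opening, from -1 (shut) to 1 (fully open), set as the call begins (left out, the last holds). The fingers move at their own pace and stop on an object; "squeeze" is the grip in N (left out, the last holds). Time passes only in rows, so rows that do not move let the fingers close. It gives the time, the measured TCP pose, the force, the opening and the grip force at its end, in the units of the state.
- observe(): the state, without advancing time (a new reading comes with each control period).
- read_camera(name): name is "side" or "top"; returns a dict with "img" (400x640x3 uint8, red, green, blue), "depth" (400x640 float32, m along the optical axis (not along the pixel's ray), 0 where there is no reading), "fx", "fy", "cx", "cy" (pixels), "world_from_camera" (4x4, takes a point from camera to world coordinates). Camera axes: x right, y up, looking along -z (the intrinsics and any distortion apply to the point x, -y, -z); pixel columns grow to the right and rows downward; lengths in m; the calibration is good to about 2 mm. A picture is of the moment at which its call begins.
- hand_in(): hands the job in; it is judged then, once.
The state is a dict: "time": time; "qpos": joint angles; "qvel": joint speeds; "joint_efforts": joint torques, N m; "tool_pos": TCP position; "tool_rot": TCP orientation; "contact_force": force on the tool from outside, world axes, zero at the start; "torque": the same for the moment, N m; "opening": finger opening in m; "grip_force": force on a finger pad.
Only numpy, scipy, OpenCV 4.12 (cv2) and the standard library are available. Lean on these libraries where they do the work, as an engineer would, in place of code of your own. Each camera call takes 0.05 s, during which the arm holds its last target. There are 200 camera calls.

## Task

The temperature logger sits in the open sample case, hemmed in by the jar, the canister and the tube carrier: first stand all three upright in the aluminium side tray, leaving the logger where it is meanwhile. Then lay the logger flat and straight in the reader dock, between its two end stops, display up. When it is in the dock, put the jar, the canister and the carrier back in the case, each upright and centred on its own pad, the carrier straight along its pad; never tip any of them over, and let go of everything at the end.

Things in the scene. Friction and masses are not known exactly. Their poses are not given: they have to be found in the camera images.
- logger: Temperature logger: a flat white box 64 (its x) x 36 (its y) x 24 mm high with a small black display and a round grey button on top, 70 g nominal. It lies display up on a low rubber seat in the case, its top about 42 mm above the table, its long side roughly along the case's y axis; pick it across its 36 mm width. Origin at the centre of its underside, z up.
- jar: Round specimen jar, off-white with a white screw lid and paper label, 58 mm in diameter and 90 mm high, straight-sided, 140 g nominal. Starts on its pad in the case. Origin at the centre of its underside, z up.
- canister: Slim round canister, off-white with a white screw cap and paper label, 38 mm in diameter and 125 mm high, straight-sided, 100 g nominal. Starts on its pad in the case. Origin at the centre of its underside, z up.
- carrier: Tube carrier: an off-white block 62 (its x) x 40 (its y) x 70 mm high with six capped sample tubes (two rows of three) fixed in it, caps reaching 94 mm above its underside; 160 g nominal. Pick it across its 40 mm width by the block, with the fingers below the caps. Starts on its pad in the case, long side along the pad's. Origin at the centre of its underside, z up.
- pad_jar: The jar's pad: dark round rubber pad with a grey centre, 76 mm in diameter, 5 mm thick, fixed on the case floor; its top is 15 mm above the table. Origin at the centre of its underside (10 mm above the table).
- pad_canister: The canister's pad: dark round rubber pad with a grey centre, 54 mm in diameter, 5 mm thick, fixed on the case floor; its top is 15 mm above the table. Origin at the centre of its underside (10 mm above the table).
- pad_carrier: The carrier's pad: dark rectangular rubber pad with a grey centre, 78 (its x) x 56 (its y) x 5 mm, fixed on the case floor; its top is 15 mm above the table. Origin at the centre of its underside (10 mm above the table).
- tray: Side tray for parking: open aluminium tray 300 (its x) x 130 (its y) x 14 mm high outside, walls and floor 5 mm thick, fixed on the table left or right of the case, empty at the start; three things fit in a row along its x at 85 mm spacing. Origin at the centre of its underside, on the table.
- dock: Reader dock: fixed grey block 110 (its x) x 70 (its y) x 20 mm high, on the side of the case away from the tray. The logger lies on its top centred, long side along the dock's x, on a dark mat between two black end stops (84 mm apart, 12 mm high); the long sides are open for the fingers. Origin at the centre of its underside, on the table.
- case: Open, shallow, fixed sample case: grey floor 10 mm thick, white rim 20 mm high, outside -101 to +121 mm along its x, +-136 mm along y. The logger's seat is at (40, 0) mm; the pads lie around it, in any order, at (-37, 0), (45, 80), (45, -80). Two loose grey coolant bricks (50 x 56 x 28 mm) lie at (-62, +-88). Origin on the table surface.

How it is judged:
By the outcome, as a careful person would: the job done as asked, in the order asked, and still so for the second after the job is handed in, with the robot touching nothing.
It also fails if it takes over 136 s, if anything falls off the work surface, if the arm or the gripper's body presses on something with over 40 N, if the wrist force passes 120 N, or if a joint passes its speed limit or range.

## Working session

There is one attempt and no reset: what is moved stays moved. The work goes in short steps, Python scripts to look and compute and a tool call to move; the robot and the scene stay as the last step left them, time stands still between calls to the robot, and variables do not carry over. Pictures are saved under pics/ and viewed, at most 14 in all, crops included, and the job is handed in when it is done.

Besides the shell and the picture viewer there is one more tool, called after "Emit:" in YAML: its name, and indented under it one key for each argument. arm_command: Moves the arm, as the interface text tells. Its arguments: {"type":"object","properties":{"xyz":{"type":"array","items":{"type":"array","items":{"type":"number"}}},"spin":{"type":"array","items":{"type":"number"}},"jaw":{"type":"number"},"squeeze":{"type":"number"}},"required":["xyz","spin"]}

```bash
mkdir -p pics; cat > h.py <<'E'
from cell import *
import numpy as np, cv2
def snap(n,f):
    c=read_camera(n); np.savez('/tmp/'+f+'.npz',**c); cv2.imwrite('pics/'+f+'.png',c['img'][:,:,::-1]); return c
def load(f): return np.load('/tmp/'+f+'.npz')
def w(c,u,v,d=None,z=None):
    T=c['world_from_camera']; r=np.array([(u-c['cx'])/c['fx'],-(v-c['cy'])/c['fy'],-1.])
    if z is None:
        d=d or float(c['depth'][int(v),int(u)]); return T[:3,:3]@(r*d)+T[:3,3]
    k=T[:3,:3]@r; return T[:3,3]+k*(z-T[2,3])/k[2]
def cloud(c):
    v,u=np.mgrid[:400,:640]; d=c['depth']; T=c['world_from_camera']
    P=np.stack([(u-c['cx'])/c['fx']*d,-(v-c['cy'])/c['fy']*d,-d],-1)
    return P@T[:3,:3].T+T[:3,3]
E
python3 - <<'E'
from h import *
np.set_printoptions(precision=3,suppress=True)
for n in('top','side'):
    c=snap(n,n+'0'); print(c['world_from_camera'],c['fx'],c['cx'],c['cy'],[k for k in c])
s=observe(); print(s['time'],s['tool_pos'],s['tool_rot'],s['opening'],s['qpos'])
E
```

```text
[[-0.014  0.994 -0.104  0.49 ]
 [-1.    -0.015 -0.005 -0.003]
 [-0.007  0.104  0.995  0.854]
 [ 0.     0.     0.     1.   ]] 431.0584825957869 316.85730062719523 193.90290491088385 ['img', 'depth', 'fx', 'fy', 'cx', 'cy', 'world_from_camera']
[[-0.979  0.152 -0.137  0.481]
 [-0.204 -0.751  0.628  0.513]
 [-0.007  0.642  0.766  0.632]
 [ 0.     0.     0.     1.   ]] 362.93626232509416 325.07548663271535 201.71977173801338 ['img', 'depth', 'fx', 'fy', 'cx', 'cy', 'world_from_camera']
0.1 [ 0.142 -0.505  0.404] [-3.14  -0.     0.275] 0.09126301006735865 [-1.442  0.343  1.525 -0.     1.275 -0.146]
```

View pics/top0.png

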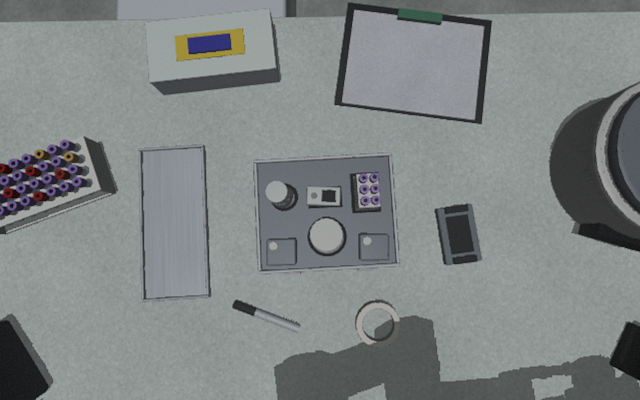

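View pics/side0.png

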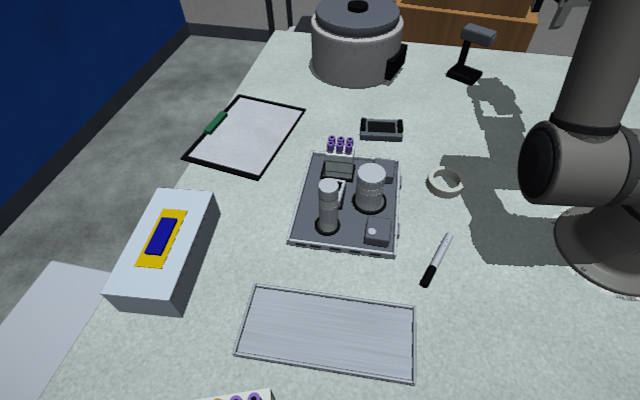

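Top view: tray at (140–210, 146–300), canister (280,193), logger (324,196), carrier (367,190), jar (327,236), dock (458,234). The side view agrees. Next I fit shapes to the point clouds at each height and view an enlarged crop.

```bash
cat > m.py <<'E'
from h import *
np.set_printoptions(precision=4,suppress=True)
def fit(f,x0,x1,y0,y1,z0,z1,circ=False):
    P=cloud(load(f)).reshape(-1,3); m=(P[:,0]>x0)&(P[:,0]<x1)&(P[:,1]>y0)&(P[:,1]<y1)&(P[:,2]>z0)&(P[:,2]<z1)
    Q=P[m]
    if len(Q)<5: return len(Q)
    q=(Q[:,:2]*1000).astype(np.float32)
    if circ: (c,r)=cv2.minEnclosingCircle(q); return len(Q),np.round(c,1),round(2*r,1),np.round(np.median(Q[:,2])*1000,1)
    r=cv2.minAreaRect(q); return len(Q),np.round(r[0],1),np.round(r[1],1),round(r[2],1),np.round(np.median(Q[:,2])*1000,1)
E
python3 - <<'E'
from m import *
t=load('top0')
for n,(u,v) in dict(can=(278,190),log=(315,196),car=(361,190),jar=(327,234),dock=(458,232),tray=(175,220),br1=(285,255),br2=(375,250),floor=(300,225),rimL=(259,250)).items(): print(n,w(t,u,v))
s=load('side0')
for n,(u,v) in dict(can=(328,186),jar=(370,172),car=(340,150),tray=(325,330),dock=(381,127)).items(): print('S',n,w(s,u,v))
for u,v in [(141,148),(204,146),(210,296),(145,299)]: print('tray corner',w(t,u,v,z=.014))
for u,v in [(254,160),(391,154),(398,264),(261,271)]: print('case corner',w(t,u,v,z=.02))
for f in('top0','side0'):
    print(f,'can',fit(f,.4,.65,.03,.16,.125,.16,True));print('jar',fit(f,.3,.5,-.1,.1,.097,.112,True))
    print('car',fit(f,.4,.65,-.17,-.04,.1,.12));print('carblk',fit(f,.4,.65,-.17,-.04,.07,.12))
    print('log',fit(f,.42,.6,-.06,.05,.037,.046));print('dock',fit(f,.3,.5,-.36,-.2,.012,.04));print('tray',fit(f,.2,.7,.2,.45,.010,.02))
    print('case',fit(f,.3,.7,-.2,.2,.016,.024))
i=cv2.resize(t['img'][140:310,130:490,::-1],None,fx=2.2,fy=2.2,interpolation=cv2.INTER_CUBIC);cv2.imwrite('pics/crop0.png',i)
E
```

```text
can [0.5729 0.066  0.1389]
log [0.5716 0.0052 0.0423]
car [ 0.5743 -0.0756  0.1084]
jar [ 0.4989 -0.0152  0.1042]
dock [ 0.5001 -0.269   0.0189]
tray [0.5318 0.2817 0.0068]
br1 [0.4615 0.0633 0.0357]
br2 [ 0.4684 -0.1063  0.0344]
floor [0.5183 0.0357 0.0079]
rimL [0.4711 0.1146 0.0188]
S can [0.571  0.0726 0.1402]
S jar [ 0.5015 -0.0131  0.1054]
S car [ 0.5742 -0.0742  0.0982]
S tray [0.5333 0.2855 0.0073]
S dock [ 0.4973 -0.2694  0.0209]
tray corner [0.6754 0.3499 0.014 ]
tray corner [0.6775 0.2245 0.014 ]
tray corner [0.385  0.2092 0.014 ]
tray corner [0.381  0.3339 0.014 ]
case corner [0.6466 0.1242 0.02  ]
case corner [ 0.6544 -0.1448  0.02  ]
case corner [ 0.4409 -0.1513  0.02  ]
case corner [0.4313 0.1106 0.02  ]
top0 can (413, array([571.9,  70.1]), 37.9, np.float64(138.9))
jar (453, array([496.4, -12.7]), 57.6, np.float64(104.1))
car (412, array([547.3, -80.3]), array([ 46.6, 123. ]), 72.4, np.float64(107.8))
carblk (798, array([549. , -82.5]), array([ 55.9, 128.7]), 75.1, np.float64(102.6))
log (663, array([518.3,   6.4]), array([ 67.8, 161.3]), 73.5, np.float64(41.0))
dock (1123, array([ 472.9, -272.9]), array([60.4, 70.8]), 6.8, np.float64(19.5))
tray (1269, array([536.7, 331.7]), array([318.1, 223.4]), 2.7, np.float64(12.9))
case (2380, array([484.5,   3. ]), array([317. , 360.3]), 87.7, np.float64(19.0))
side0 can (341, array([570.8,  70.4]), 38.6, np.float64(140.2))
jar (283, array([495.6, -12.4]), 56.5, np.float64(105.6))
car (269, array([546.5, -80.7]), array([ 47.9, 122.9]), 72.8, np.float64(109.2))
carblk (629, array([547.7, -83. ]), array([ 56.6, 124.4]), 75.1, np.float64(94.5))
log (223, array([515. ,   7.7]), array([ 64.1, 158.8]), 71.7, np.float64(41.9))
dock (437, array([ 470.1, -271.9]), array([60.7, 72.6]), 1.4, np.float64(21.2))
tray (1704, array([527.7, 312. ]), array([300.5, 186.1]), 3.0, np.float64(14.1))
case (1958, array([486.1,   0.9]), array([315.8, 359.6]), 86.5, np.float64(19.6))
```

View pics/crop0.png

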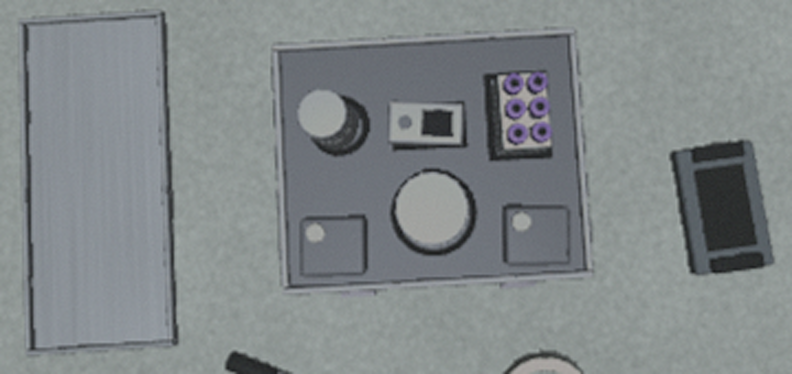

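```bash
python3 - <<'E'
from m import *
for f in('top0','side0'):
    print(f,'caps',fit(f,.54,.64,-.15,-.04,.098,.12));print('blk',fit(f,.54,.64,-.15,-.04,.07,.12))
    print('log',fit(f,.535,.6,-.06,.035,.037,.046));print('dock',fit(f,.39,.55,-.36,-.2,.014,.024));print('stops',fit(f,.39,.55,-.36,-.2,.027,.04))
    print('dockall',fit(f,.39,.55,-.36,-.2,.012,.04))
    print('tray',fit(f,.35,.72,.19,.36,.010,.02)); print('trayfloor',fit(f,.35,.72,.19,.37,.003,.02))
    print('case',fit(f,.41,.68,-.17,.14,.012,.024))
# edge lines of case rim in top image by z=.02
    P=cloud(load(f)); m=(P[...,2]>.06)&(P[...,2]<.125)
    for n,b in dict(carblk=(.54,.64,-.15,-.04)).items():
        mm=m&(P[...,0]>b[0])&(P[...,0]<b[1])&(P[...,1]>b[2])&(P[...,1]<b[3]); print(P[mm].min(0),P[mm].max(0))
E
```

```text
top0 caps (417, array([577.8, -90.1]), array([54.9, 34.6]), 3.2, np.float64(107.8))
blk (793, array([577.8, -90.1]), array([62.5, 40.2]), 2.9, np.float64(103.0))
log (628, array([573.6,  -9. ]), array([62.8, 34.9]), 89.2, np.float64(41.1))
dock (1757, array([ 497.1, -270.1]), array([109.5,  71. ]), 6.5, np.float64(19.2))
stops (298, array([ 497.4, -270.3]), array([109.8,  44.7]), 7.0, np.float64(30.9))
dockall (2088, array([ 497.2, -270.1]), array([109.7,  71. ]), 6.5, np.float64(19.5))
tray (1151, array([529.8, 285. ]), array([299.9, 131.3]), 2.9, np.float64(12.8))
trayfloor (8452, array([536.6, 278.6]), array([176.7, 362.8]), 89.9, np.float64(4.9))
case (2842, array([541. , -13.5]), array([227.6, 275.2]), 2.4, np.float64(17.1))
[ 0.5458 -0.1116  0.06  ] [ 0.6098 -0.0687  0.1116]
side0 caps (283, array([576.5, -90.9]), array([54.3, 36.2]), 3.0, np.float64(109.1))
blk (627, array([576.7, -90.3]), array([62.1, 41.7]), 2.6, np.float64(94.4))
log (116, array([558.7, -14.5]), array([25., 68.]), 21.9, np.float64(42.7))
dock (645, array([ 497.2, -270.2]), array([106.4,  71.8]), 8.1, np.float64(20.9))
stops (117, array([ 496.1, -270.4]), array([109.7,  45.9]), 6.8, np.float64(32.5))
dockall (792, array([ 496.3, -269.9]), array([110.2,  72. ]), 9.2, np.float64(21.2))
tray (1698, array([529.1, 284.4]), array([300.5, 130.9]), 2.9, np.float64(14.1))
trayfloor (13533, array([535.2, 280.7]), array([177.7, 367.7]), 89.9, np.float64(5.9))
case (2727, array([539.9, -13.8]), array([227.1, 276.7]), 2.3, np.float64(16.7))
[ 0.545  -0.1125  0.06  ] [ 0.6081 -0.0683  0.1122]
```

Emit:
arm_command:
  xyz:
    - [12,16,0]
    - [24,32,0]
    - [24,32,0]
    - [24,32,0]
    - [24,32,0]
    - [24,32,0]
    - [24,32,0]
    - [24,32,0]
    - [24,32,0]
    - [24,32,0]
    - [24,32,0]
    - [24,32,0]
    - [24,32,0]
    - [24,32,0]
    - [24,32,0]
    - [24,32,0]
    - [24,32,0]
    - [24,32,0]
    - [9,15,0]
    - [0,0,0]
  spin: [-1,-1,-1,-1,-1,-1,-1,-1,-1,-1,-1,-1,-0.9,0,0,0,0,0,0,0]
  jaw: 0.6
  squeeze: 20

```text
time: 2.1
tool_pos: [0.5722, 0.0717, 0.4037]
tool_rot: [-3.141, 0.001, 0.053]
contact_force: [-0.2, -0.4, -0.3]
opening: 0.0735
grip_force: 0.0
```

Emit:
arm_command:
  xyz:
    - [-1,-1.4,-20]
    - [0,0,-30]
    - [0,0,-30]
    - [0,0,-30]
    - [0,0,-20]
    - [0,0,-12]
    - [0,0,0]
  spin: [0,0,0,0,0,0,0]

```text
time: 2.8
tool_pos: [0.5698, 0.0676, 0.2613]
tool_rot: [3.142, 0.003, 0.049]
contact_force: [0.2, -0.1, 0.7]
opening: 0.0731
grip_force: 0.0
```

Emit:
arm_command:
  xyz:
    - [0,0,0]
    - [0,0,0]
    - [0,0,0]
    - [0,0,0]
    - [0,0,0]
    - [0,0,0]
  spin: [0,0,0,0,0,0]
  jaw: -1

```text
time: 3.4
tool_pos: [0.5706, 0.0684, 0.2631]
tool_rot: [3.141, -0.001, 0.05]
contact_force: [-0.7, 0.3, 3.5]
opening: 0.0378
grip_force: 20.0
```

Emit:
arm_command:
  xyz:
    - [0,0,10]
    - [0,0,25]
    - [0,0,25]
    - [3,10,0]
    - [6,30,0]
    - [6,30,0]
    - [6,30,0]
    - [6,30,0]
    - [6,30,0]
    - [6,30,0]
    - [3,20,0]
    - [1,10,0]
    - [0,0,0]
    - [0,0,-20]
    - [0,0,-25]
    - [0,0,-15]
    - [0,0,-5]
    - [0,0,-2]
    - [0,0,-1]
    - [0,0,0]
  spin: [0,0,0,0,0,0,0,0,0,0,0,0,0,0,0,0,0,0,0,0]

```text
time: 5.4
tool_pos: [0.6138, 0.2883, 0.2558]
tool_rot: [-3.141, -0.002, 0.05]
contact_force: [-0.3, -0.3, -1.5]
opening: 0.0374
grip_force: 20.0
```

Emit:
arm_command:
  xyz:
    - [0,0,-1]
    - [0,0,-1]
    - [0,0,0]
    - [0,0,0]
  spin: [0,0,0,0]

```text
time: 5.8
tool_pos: [0.6136, 0.2884, 0.2532]
tool_rot: [-3.141, -0.001, 0.05]
contact_force: [-0.4, 0.0, 0.6]
opening: 0.0376
grip_force: 20.0
```

Emit:
arm_command:
  xyz:
    - [0,0,0]
    - [0,0,0]
    - [0,0,0]
    - [0,0,0]
    - [0,0,20]
    - [0,0,35]
    - [0,0,35]
    - [0,0,17.5]
    - [0,-20,0]
    - [0,-40,0]
    - [-5,-45,0]
    - [-6,-45,0]
    - [-6,-45,0]
    - [-6,-45,0]
    - [-6,-45,0]
    - [-6,-45,0]
    - [-1,-35,0]
    - [0,-14,0]
    - [0,0,0]
    - [0,0,0]
  spin: [0,0,0,0,0,0,0,0,0,0,0,0,0,0,0,0,0,0,0,0]
  jaw: 0.6

```text
time: 7.8
tool_pos: [0.5776, -0.0898, 0.3602]
tool_rot: [-3.141, 0.0, 0.05]
contact_force: [0.2, 0.8, 0.5]
opening: 0.0732
grip_force: 0.0
```

```bash
python3 - <<'E'
from m import *
snap('top','top1');snap('side','side1')
for f in('top1','side1'):
    print(f,'can',fit(f,.55,.68,.23,.35,.118,.15,True),'jar',fit(f,.43,.54,-.08,.06,.097,.112,True))
E
```

```text
top1 can (417, array([614.9, 289.4]), 37.9, np.float64(129.0)) jar (167, array([501.1,   5.5]), 45.3, np.float64(104.1))
side1 can (532, array([614.5, 289.5]), 38.7, np.float64(130.4)) jar (525, array([498.5, -12.5]), 59.2, np.float64(105.6))
```

Emit:
arm_command:
  xyz:
    - [0,0,-20]
    - [0,0,-35]
    - [0,0,-35]
    - [0,0,-25]
    - [0,0,-12]
    - [0,0,-6]
    - [0,0,0]
  spin: [0,0,0,0,0,0,0]

```text
time: 8.6
tool_pos: [0.5778, -0.0901, 0.2273]
tool_rot: [3.142, -0.0, 0.051]
contact_force: [0.1, 1.4, 0.4]
opening: 0.0733
grip_force: 0.0
```

Emit:
arm_command:
  xyz:
    - [0,0,0]
    - [0,0,0]
    - [0,0,0]
    - [0,0,0]
    - [0,0,0]
    - [0,0,0]
  spin: [0,0,0,0,0,0]
  jaw: -1

```text
time: 9.2
tool_pos: [0.5776, -0.0908, 0.2276]
tool_rot: [3.141, -0.001, 0.05]
contact_force: [-0.0, 0.6, 2.9]
opening: 0.0399
grip_force: 20.0
```

Emit:
arm_command:
  xyz:
    - [0,0,10]
    - [0,0,25]
    - [0,0,25]
    - [-1,10,0]
    - [-3,25,0]
    - [-5,38,0]
    - [-5,38,0]
    - [-5,38,0]
    - [-5,38,0]
    - [-5,38,0]
    - [-5,38,0]
    - [-5,38,0]
    - [-4,38,0]
    - [-3,25,0]
    - [-1,11,0]
    - [0,0,0]
    - [0,0,-20]
    - [0,0,-25]
    - [0,0,-14]
    - [0,0,-5]
  spin: [0,0,0,0,0,0,0,0,0,0,0,0,0,0,0,0,0,0,0,0]

```text
time: 11.2
tool_pos: [0.5303, 0.283, 0.2214]
tool_rot: [3.14, 0.003, 0.048]
contact_force: [-0.3, 0.5, -1.5]
opening: 0.0398
grip_force: 20.0
```

Emit:
arm_command:
  xyz:
    - [0,0,-2]
    - [0,0,-2]
    - [0,0,-1.5]
    - [0,0,0]
    - [0,0,0]
  spin: [0,0,0,0,0]

```text
time: 11.7
tool_pos: [0.5306, 0.2844, 0.2182]
tool_rot: [-3.141, -0.001, 0.05]
contact_force: [0.3, 0.1, -2.4]
opening: 0.04
grip_force: 20.0
```

Emit:
arm_command:
  xyz:
    - [0,0,0]
    - [0,0,0]
    - [0,0,0]
    - [0,0,0]
    - [0,0,20]
    - [0,0,35]
    - [0,0,35]
    - [0,0,22.5]
    - [0,-20,0]
    - [-2,-40,0]
    - [-6,-45,0]
    - [-6,-45,0]
    - [-7,-45,0]
    - [-7,-40,0]
    - [-5,-35,0]
    - [-1,-17,0]
    - [0,-10,0]
    - [0,0,0]
    - [0,0,-20]
    - [0,0,-20]
  spin: [0,0,0,0,0,0,0,0,0,0,0,0,0,0,0,0,0,0,0,0]
  jaw: 1

```text
time: 13.7
tool_pos: [0.4968, -0.0117, 0.2902]
tool_rot: [3.141, -0.002, 0.051]
contact_force: [0.2, 0.5, -1.1]
opening: 0.0915
grip_force: 0.0
```

```bash
python3 - <<'E'
from m import *
snap('top','top2');snap('side','side2')
for f in('top2','side2'):
    print(f,'can',fit(f,.58,.68,.23,.35,.118,.15,True),'car',fit(f,.47,.59,.22,.35,.06,.11))
c=load('top2');cv2.imwrite('pics/crop2.png',cv2.resize(c['img'][140:310,130:490,::-1],None,fx=2.2,fy=2.2))
E
```

```text
top2 can (416, array([614.9, 289.5]), 38.4, np.float64(128.7)) car (901, array([531.1, 284.9]), array([62.1, 40.3]), 3.0, np.float64(90.0))
side2 can (540, array([614. , 289.2]), 38.4, np.float64(130.4)) car (1193, array([530. , 285.3]), array([62.2, 39.9]), 3.7, np.float64(89.9))
```

View pics/crop2.png

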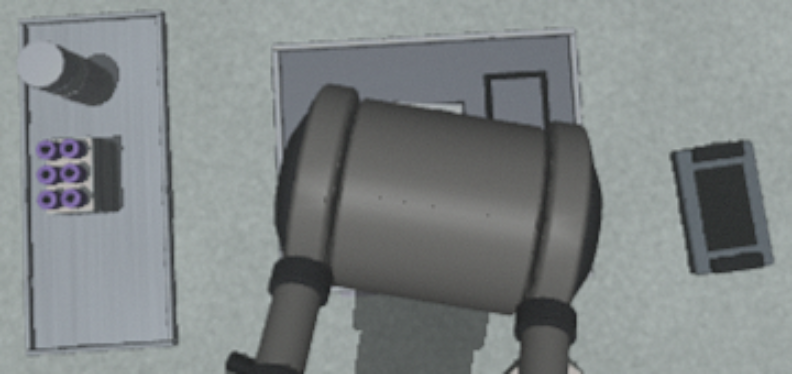

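The canister (45,65) and carrier (65,175) stand upright in the tray, and the arm is over the jar. Next, grasp the jar.

Emit:
arm_command:
  xyz:
    - [0,0,-20]
    - [0,0,-25]
    - [0,0,-12]
    - [0,0,-4]
    - [0,0,0]
  spin: [0,0,0,0,0]

```text
time: 14.3
tool_pos: [0.4967, -0.0124, 0.2295]
tool_rot: [3.142, 0.0, 0.05]
contact_force: [-0.1, 0.4, -0.4]
opening: 0.0921
grip_force: 0.0
```

Emit:
arm_command:
  xyz:
    - [0,0,0]
    - [0,0,0]
    - [0,0,0]
    - [0,0,0]
    - [0,0,0]
    - [0,0,0]
  spin: [0,0,0,0,0,0]
  jaw: -1

```text
time: 14.9
tool_pos: [0.4966, -0.0128, 0.2295]
tool_rot: [3.141, -0.0, 0.05]
contact_force: [-0.6, -0.2, 2.0]
opening: 0.0573
grip_force: 20.0
```

Emit:
arm_command:
  xyz:
    - [0,0,10]
    - [0,0,25]
    - [0,0,25]
    - [-1,10,0]
    - [-4,25,0]
    - [-6,36,0]
    - [-6,36,0]
    - [-6,36,0]
    - [-6,36,0]
    - [-6,36,0]
    - [-6,36,0]
    - [-6,24,0]
    - [-3,12,0]
    - [-1,6,0]
    - [0,0,0]
    - [0,0,-20]
    - [0,0,-25]
    - [0,0,-14]
    - [0,0,-5]
    - [0,0,-2]
  spin: [0,0,0,0,0,0,0,0,0,0,0,0,0,0,0,0,0,0,0,0]

```text
time: 16.9
tool_pos: [0.4458, 0.2794, 0.223]
tool_rot: [3.141, 0.001, 0.048]
contact_force: [0.8, -0.5, -0.8]
opening: 0.0575
grip_force: 20.0
```

Emit:
arm_command:
  xyz:
    - [0,0,-2]
    - [0,0,-1.5]
    - [0,0,0]
    - [0,0,0]
  spin: [0,0,0,0]

```text
time: 17.3
tool_pos: [0.4455, 0.2804, 0.2201]
tool_rot: [-3.141, -0.001, 0.05]
contact_force: [0.6, 0.8, -1.7]
opening: 0.0573
grip_force: 20.0
```

Emit:
arm_command:
  xyz:
    - [0,0,0]
    - [0,0,0]
    - [0,0,0]
    - [0,0,0]
    - [0,0,15]
    - [0,0,35]
    - [0,0,35]
    - [0,0,30.5]
    - [0,0,0]
  spin: [0,0,0,0,0,0,0,0,0]
  jaw: 1

```text
time: 18.2
tool_pos: [0.4463, 0.2808, 0.3396]
tool_rot: [-3.139, -0.008, 0.05]
contact_force: [0.1, 0.3, 0.4]
opening: 0.0917
grip_force: 0.0
```

```bash
python3 - <<'E'
from m import *
snap('top','top3');snap('side','side3')
for f in('top3','side3'):
    print(f,'jar',fit(f,.39,.5,.23,.34,.087,.105,True)); print('log',fit(f,.52,.63,-.07,.05,.037,.046),'case',fit(f,.41,.68,-.17,.14,.0175,.0225))
c=load('top3');cv2.imwrite('pics/crop3.png',cv2.resize(c['img'][145:285,245:405,::-1],None,fx=4,fy=4,interpolation=cv2.INTER_CUBIC))
c=load('side3');cv2.imwrite('pics/crop3s.png',cv2.resize(c['img'][140:270,280:420,::-1],None,fx=4,fy=4,interpolation=cv2.INTER_CUBIC))
E
```

```text
top3 jar (120, array([442.8, 296.5]), 34.4, np.float64(94.2))
log (632, array([572.8,  -9. ]), array([62.8, 36.3]), 88.9, np.float64(41.2)) case (1322, array([540.9, -13.9]), array([226.4, 272.3]), 2.4, np.float64(19.1))
side3 jar 0
log (378, array([572.4,  -9.8]), array([64.2, 36.2]), 87.1, np.float64(42.9)) case (835, array([568.3, -12.6]), array([169.9, 275.6]), 2.5, np.float64(19.8))
```

View pics/crop3.png

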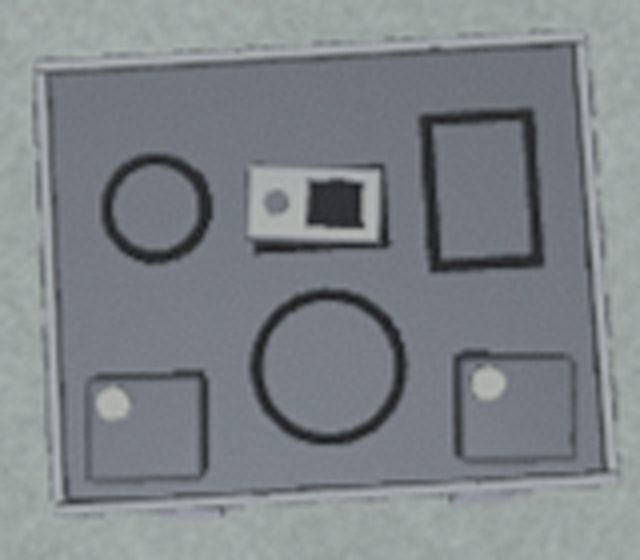

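View pics/crop3s.png

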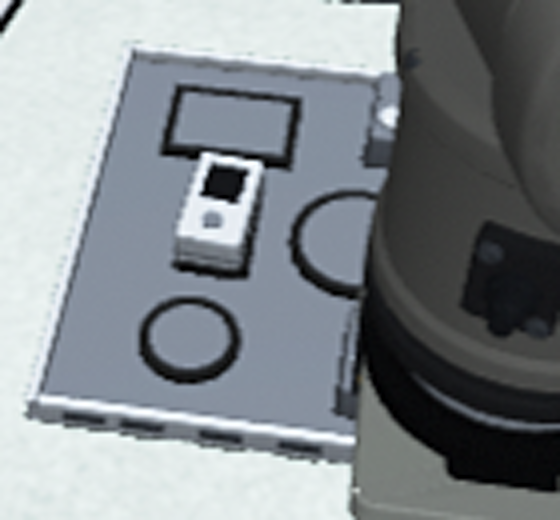

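Top crop: the three pad rings are centred at about (157,208), (328,366) and (483,190), and the logger at (316,204). The side crop agrees. Now fit the dark pads in world coordinates.

```bash
python3 - <<'E'
from m import *
for f in('top3','side3'):
    c=load(f); g=c['img'].max(-1)
    for n,cx,cy,r in(('can',.572,.068,.04),('jar',.495,-.015,.05),('car',.578,-.092,.06)):
        v,u=np.nonzero(g<75); q=np.array([w(c,a,b,z=.015)[:2] for a,b in zip(u,v)])
        s=np.hypot(q[:,0]-cx,q[:,1]-cy)<r
        if n=='car': s&=(abs(q[:,0]-cx)<.05)&(abs(q[:,1]-cy)<.038)
        q=(q[s]*1000).astype(np.float32)
        if n=='car': print(f,n,len(q),cv2.minAreaRect(q))
        else: print(f,n,len(q),cv2.fitEllipse(cv2.convexHull(q)))
    # floor/pad heights
    for x,y in((.572,.068),(.495,-.015),(.578,-.092)):
        P=cloud(c); m=(abs(P[...,0]-x)<.01)&(abs(P[...,1]-y)<.01); print(np.median(P[m][:,2]) if m.any() else None)
E
```

```text
top3 can 187 ((573.539306640625, 66.47740936279297), (51.78573226928711, 52.361595153808594), 22.927223205566406)
top3 jar 270 ((495.4768371582031, -16.25786018371582), (73.36197662353516, 73.6996841430664), 166.94009399414062)
top3 car 323 ((580.5487670898438, -92.47718811035156), (77.02301788330078, 55.20157241821289), 2.3377866744995117)
0.0144294646452644
0.014535042776388174
0.014634120566972497
side3 can 163 ((574.427978515625, 68.2999038696289), (51.85904312133789, 55.620750427246094), 13.609431266784668)
side3 jar 643 ((488.54791259765625, -14.771614074707031), (86.81828308105469, 93.92964935302734), 0.9217727184295654)
side3 car 166 ((581.1272583007812, -87.24655151367188), (76.75421905517578, 66.90895080566406), 2.2516722679138184)
0.016106070212507317
0.016119567510282262
0.01617022968502324
```

Emit:
arm_command:
  xyz:
    - [4,-10,0]
    - [8,-20,0]
    - [10,-22,0]
    - [10,-22,0]
    - [10,-22,0]
    - [10,-22,0]
    - [10,-22,0]
    - [10,-22,0]
    - [10,-22,0]
    - [10,-22,0]
    - [10,-22,0]
    - [10,-22,0]
    - [10,-22,0]
    - [6,-12,0]
    - [0,-5.8,0]
    - [0,0,0]
    - [0,0,0]
  spin: [3,6,7,7,7,7,7,7,7,7,7,7,4,3.1,0,0,0]
  jaw: 0.3

```text
time: 20.0
tool_pos: [0.5731, -0.009, 0.3345]
tool_rot: [-3.14, -0.0, 1.552]
contact_force: [-0.6, 0.5, 0.6]
opening: 0.0599
grip_force: 0.0
```

Emit:
arm_command:
  xyz:
    - [0,0,-20]
    - [0,0,-35]
    - [0,0,-35]
    - [0,0,-25]
    - [0,0,-12]
    - [0,0,-7]
    - [0,0,-3]
    - [0,0,0]
  spin: [0,0,0,0,0,0,0,0]

```text
time: 20.8
tool_pos: [0.5738, -0.0094, 0.199]
tool_rot: [3.14, 0.0, 1.552]
contact_force: [0.3, -0.3, 0.1]
opening: 0.0598
grip_force: 0.0
```

Emit:
arm_command:
  xyz:
    - [0,0,0]
    - [0,0,0]
    - [0,0,0]
    - [0,0,0]
    - [0,0,0]
    - [0,0,0]
  spin: [0,0,0,0,0,0]
  jaw: -1

```text
time: 21.4
tool_pos: [0.5736, -0.0095, 0.1987]
tool_rot: [3.141, 0.0, 1.552]
contact_force: [-1.4, -0.5, 6.2]
opening: 0.0357
grip_force: 19.9
```

Emit:
arm_command:
  xyz:
    - [0,0,10]
    - [0,0,30]
    - [0,0,30]
    - [-4,-12,0]
    - [-6,-20,0]
    - [-6,-20,0]
    - [-6,-20,0]
    - [-6,-20,0]
    - [-6,-20,0]
    - [-6,-20,0]
    - [-6,-20,0]
    - [-6,-20,0]
    - [-6,-20,0]
    - [-6,-20,0]
    - [-6,-20,0]
    - [-6,-20,0]
    - [-5,-19,0]
    - [-1,-10,0]
    - [0,0,0]
    - [0,0,0]
  spin: [0,0,0,-3,-6,-6,-6,-6,-6,-6,-6,-6,-6,-6,-6,-6,-4,-3.1,0,0]

```text
time: 23.4
tool_pos: [0.4914, -0.2903, 0.2683]
tool_rot: [-3.141, 0.0, 0.121]
contact_force: [0.1, -0.2, -0.7]
opening: 0.0356
grip_force: 19.9
```

```bash
python3 - <<'E'
from m import *
snap('top','top4');snap('side','side4')
for f in('top4','side4'):
    print(f,'jar',fit(f,.39,.5,.23,.34,.087,.105,True),'car',fit(f,.47,.59,.22,.35,.06,.11)); print('can',fit(f,.58,.68,.23,.35,.118,.15,True))
c=load('side4');cv2.imwrite('pics/crop4s.png',cv2.resize(c['img'][30:180,310:510,::-1],None,fx=3.5,fy=3.5,interpolation=cv2.INTER_CUBIC))
E
```

```text
top4 jar (898, array([448.5, 280.5]), 59.3, np.float64(94.1)) car (1009, array([515.6, 284.2]), array([92.8, 40.1]), 2.5, np.float64(91.2))
can (415, array([615.5, 289.4]), 38.8, np.float64(129.0))
side4 jar (1157, array([447.4, 280.5]), 59.6, np.float64(95.5)) car (1291, array([515. , 284.5]), array([92.3, 39.6]), 3.7, np.float64(91.4))
can (538, array([614.2, 289.5]), 38.1, np.float64(130.5))
```

View pics/crop4s.png

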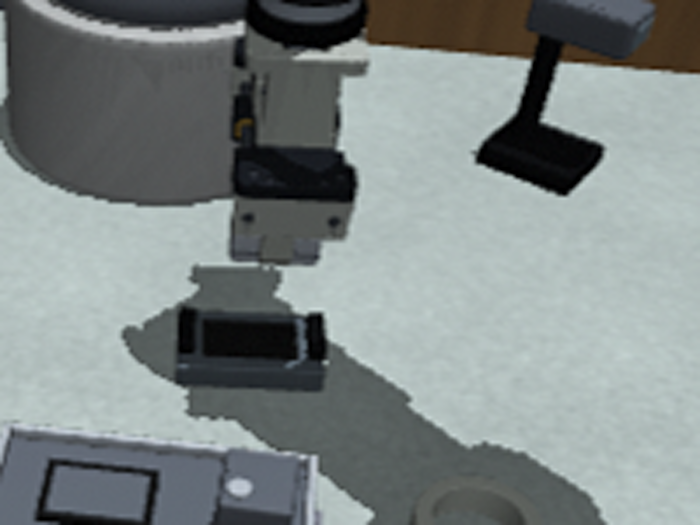

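Emit:
arm_command:
  xyz:
    - [3,10,0]
    - [3,10,0]
    - [0,0,-20]
    - [0,0,-25]
    - [0,0,-10]
    - [0,0,-5]
    - [0,0,-3]
    - [0,0,-1]
    - [0,0,0]
    - [0,0,0]
  spin: [0,0,0,0,0,0,0,0,0,0]

```text
time: 24.5
tool_pos: [0.4976, -0.2707, 0.2049]
tool_rot: [3.141, -0.001, 0.119]
contact_force: [0.5, -0.6, -0.3]
opening: 0.0357
grip_force: 19.9
```

```bash
python3 - <<'E'
from m import *
snap('top','top5');c=snap('side','side5')
print([np.round(observe()['contact_force'],1) for _ in range(1)])
cv2.imwrite('pics/crop5s.png',cv2.resize(c['img'][80:160,330:430,::-1],None,fx=6,fy=6,interpolation=cv2.INTER_CUBIC))
E
```

```text
[array([ 0.2,  0.3, -1.4])]
```

View pics/crop5s.png

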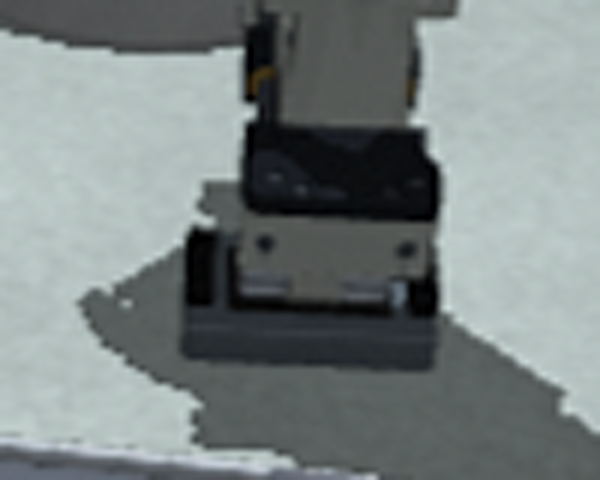

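Emit:
arm_command:
  xyz:
    - [0,0,-1]
    - [0,0,-1]
    - [0,0,-1]
    - [0,0,0]
    - [0,0,0]
  spin: [0,0,0,0,0]

```text
time: 25.1
tool_pos: [0.4975, -0.2705, 0.2012]
tool_rot: [-3.142, 0.0, 0.119]
contact_force: [-0.7, -0.6, -0.5]
opening: 0.0359
grip_force: 19.9
```

Emit:
arm_command:
  xyz:
    - [0,0,-0.5]
    - [0,0,0]
    - [0,0,0]
  spin: [0,0,0]

```text
time: 25.4
tool_pos: [0.4975, -0.2705, 0.2007]
tool_rot: [3.141, -0.0, 0.119]
contact_force: [-0.6, -0.1, -1.1]
opening: 0.0362
grip_force: 19.9
```

Emit:
arm_command:
  xyz:
    - [0,0,-0.5]
    - [0,0,0]
    - [0,0,0]
  spin: [0,0,0]

```text
time: 25.7
tool_pos: [0.4975, -0.2705, 0.2008]
tool_rot: [3.141, -0.0, 0.12]
contact_force: [-1.9, 1.5, 5.8]
opening: 0.0359
grip_force: 19.9
```

Emit:
arm_command:
  xyz:
    - [0,0,0]
    - [0,0,0]
    - [0,0,0]
    - [0,0,0]
    - [0,0,15]
    - [0,0,35]
    - [0,0,35]
    - [0,0,35]
    - [0,0,15]
    - [0,20,0]
    - [0,40,0]
    - [0,45,0]
    - [0,45,0]
    - [0,40,0]
    - [0,20,0]
    - [0,0,0]
  spin: [0,0,0,0,0,0,0,0,0,-1,-1,-1,-1,0,0,0]
  jaw: 0.3

```text
time: 27.3
tool_pos: [0.4973, -0.0581, 0.3353]
tool_rot: [-3.141, 0.0, 0.053]
contact_force: [-0.3, -0.2, -0.0]
opening: 0.0598
grip_force: 0.0
```

```bash
python3 - <<'E'
from m import *
c=snap('top','top6');snap('side','side6')
for f in('top6','side6'):
    print(f,'log',fit(f,.45,.545,-.33,-.22,.037,.05),'stopsdock',fit(f,.39,.55,-.36,-.2,.014,.034)); print('jar',fit(f,.415,.482,.24,.32,.087,.105,True),'car',fit(f,.492,.57,.24,.32,.06,.11))
cv2.imwrite('pics/crop6.png',cv2.resize(c['img'][190:280,410:510,::-1],None,fx=5,fy=5,interpolation=cv2.INTER_CUBIC))
E
```

```text
top6 log (102, array([ 495.6, -285.6]), array([10.5, 59.8]), 85.4, np.float64(42.9)) stopsdock (381, array([ 495.8, -296.5]), array([ 33.2, 107.8]), 84.9, np.float64(19.6))
jar (893, array([448.5, 281. ]), 59.2, np.float64(94.1)) car (904, array([531. , 285.2]), array([62. , 41.5]), 2.4, np.float64(89.6))
side6 log 0 stopsdock (6, array([ 440.2, -249.6]), array([ 1.5, 13.2]), 1.2, np.float64(20.3))
jar (1154, array([447.8, 280.2]), 59.4, np.float64(95.6)) car (1188, array([530.1, 284.8]), array([61.7, 40.8]), 2.7, np.float64(90.1))
```

View pics/crop6.png

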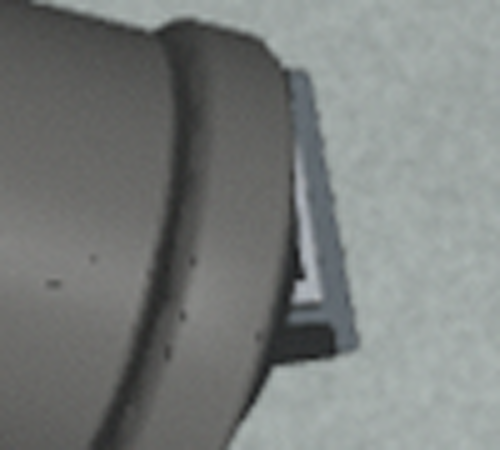

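Emit:
arm_command:
  xyz:
    - [-2,20,0]
    - [-6,40,0]
    - [-6,44,0]
    - [-6,44,0]
    - [-6,44,0]
    - [-6,44,0]
    - [-6,44,0]
    - [-6,35,0]
    - [-5,18,0]
    - [-1,7.8,0]
    - [0,0,0]
    - [0,0,-20]
    - [0,0,-35]
    - [0,0,-35]
    - [0,0,-16]
    - [0,0,-8]
    - [0,0,-2]
    - [0,0,0]
  spin: [0,0,0,0,0,0,0,0,0,0,0,0,0,0,0,0,0,0]
  jaw: 1

```text
time: 29.2
tool_pos: [0.4482, 0.2798, 0.2198]
tool_rot: [-3.141, -0.001, 0.049]
contact_force: [-0.7, -0.2, 1.2]
opening: 0.0917
grip_force: 0.0
```

```bash
python3 - <<'E'
from m import *
c=snap('top','top7')
f='top7'
print(f,'log',fit(f,.45,.545,-.33,-.22,.037,.05),'stopsdock',fit(f,.39,.55,-.36,-.2,.014,.034))
cv2.imwrite('pics/crop7.png',cv2.resize(c['img'][190:280,410:510,::-1],None,fx=5,fy=5,interpolation=cv2.INTER_CUBIC))
E
```

```text
top7 log (670, array([ 496.6, -269. ]), array([64.1, 36.5]), 6.1, np.float64(42.9)) stopsdock (1376, array([ 497.4, -270.3]), array([109.8,  71.2]), 7.3, np.float64(19.7))
```

View pics/crop7.png

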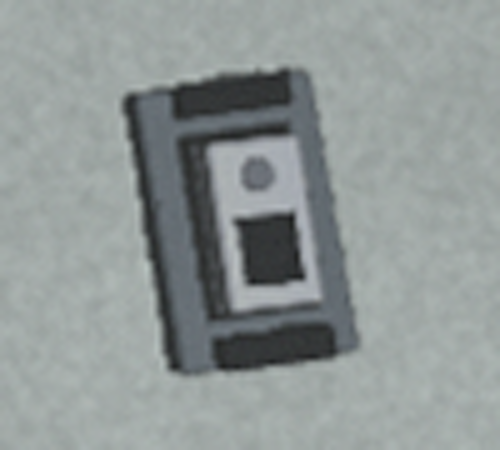

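The logger sits flat between the stops (crop (265,220)), about 1 mm off centre and straight to within 1°. Now return the jar.

Emit:
arm_command:
  xyz:
    - [0,0,0]
    - [0,0,0]
    - [0,0,0]
    - [0,0,0]
    - [0,0,0]
    - [0,0,0]
  spin: [0,0,0,0,0,0]
  jaw: -1

```text
time: 29.85
tool_pos: [0.4475, 0.2803, 0.2194]
tool_rot: [3.142, -0.0, 0.05]
contact_force: [-0.9, -0.7, 1.7]
opening: 0.0577
grip_force: 20.0
```

Emit:
arm_command:
  xyz:
    - [0,0,10]
    - [0,0,25]
    - [0,0,25]
    - [1,-10,0]
    - [4,-25,0]
    - [6,-36,0]
    - [6,-36,0]
    - [6,-36,0]
    - [6,-36,0]
    - [6,-36,0]
    - [6,-36,0]
    - [4,-25,0]
    - [2,-14,0]
    - [0.3,-6.6,0]
    - [0,0,0]
    - [0,0,-20]
    - [0,0,-15]
    - [0,0,-8]
    - [0,0,-3]
    - [0,0,0]
  spin: [0,0,0,0,0,0,0,0,0,0,0,0,0,0,0,0,0,0,0,0]

```text
time: 31.85
tool_pos: [0.4948, -0.0157, 0.2332]
tool_rot: [-3.142, 0.0, 0.051]
contact_force: [-0.7, 0.6, -0.7]
opening: 0.0573
grip_force: 20.0
```

Emit:
arm_command:
  xyz:
    - [0,0,-1.5]
    - [0,0,-1]
    - [0,0,-1]
    - [0,0,0]
    - [0,0,0]
  spin: [0,0,0,0,0]

```text
time: 32.35
tool_pos: [0.4948, -0.0164, 0.2298]
tool_rot: [3.141, -0.0, 0.05]
contact_force: [0.5, 0.0, -1.7]
opening: 0.0574
grip_force: 20.0
```

Emit:
arm_command:
  xyz:
    - [0,0,0]
    - [0,0,0]
    - [0,0,0]
    - [0,0,0]
    - [0,0,15]
    - [0,0,35]
    - [0,0,35]
    - [0,0,30.5]
    - [2,20,0]
    - [5,40,0]
    - [5,45,0]
    - [5,45,0]
    - [5,45,0]
    - [5,45,0]
    - [5,35,0]
    - [3,18,0]
    - [0.7,7.6,0]
    - [0,0,0]
    - [0,0,-20]
    - [0,0,-25]
  spin: [0,0,0,0,0,0,0,0,0,0,0,0,0,0,0,0,0,0,0,0]
  jaw: 0.7

```text
time: 34.35
tool_pos: [0.5308, 0.2831, 0.3011]
tool_rot: [-3.141, -0.003, 0.048]
contact_force: [-0.4, -0.0, -0.0]
opening: 0.0783
grip_force: 0.0
```

Emit:
arm_command:
  xyz:
    - [0,0,-30]
    - [0,0,-30]
    - [0,0,-15]
    - [0,0,-5]
    - [0,0,-2.5]
    - [0,0,0]
  spin: [0,0,0,0,0,0]

```text
time: 34.95
tool_pos: [0.5309, 0.2838, 0.2185]
tool_rot: [-3.141, -0.001, 0.049]
contact_force: [-0.5, -0.3, 0.4]
opening: 0.0781
grip_force: 0.0
```

Emit:
arm_command:
  xyz:
    - [0,0,0]
    - [0,0,0]
    - [0,0,0]
    - [0,0,0]
    - [0,0,0]
    - [0,0,0]
  spin: [0,0,0,0,0,0]
  jaw: -1

```text
time: 35.55
tool_pos: [0.5305, 0.2844, 0.2178]
tool_rot: [3.142, -0.0, 0.05]
contact_force: [0.3, 0.4, 1.9]
opening: 0.0402
grip_force: 20.0
```

```bash
python3 - <<'E'
from m import *
c=snap('top','top8');snap('side','side8')
for f in('top8','side8'):
    print(f,'jar',fit(f,.44,.54,-.08,.06,.097,.115,True))
E
```

```text
top8 jar (879, array([495.6, -15.7]), 59.0, np.float64(104.0))
side8 jar (478, array([494.1, -16.7]), 60.7, np.float64(105.6))
```

Emit:
arm_command:
  xyz:
    - [0,0,10]
    - [0,0,25]
    - [0,0,25]
    - [2,-10,0]
    - [5,-25,0]
    - [6,-38,0]
    - [6,-38,0]
    - [6,-38,0]
    - [6,-38,0]
    - [6,-38,0]
    - [6,-38,0]
    - [4,-38,0]
    - [2.6,-38,0]
    - [0,-25,0]
    - [0,-13,0]
    - [0,0,0]
    - [0,0,-20]
    - [0,0,-15]
    - [0,0,-8]
    - [0,0,-3]
  spin: [0,0,0,0,0,-0.5,0,0,0,0,0,0,0,0,0,0,0,0,0,0]

```text
time: 37.65
tool_pos: [0.5798, -0.0915, 0.2308]
tool_rot: [-3.141, 0.002, 0.042]
contact_force: [0.2, -0.4, -1.7]
opening: 0.0397
grip_force: 20.0
```

Emit:
arm_command:
  xyz:
    - [0,0,-1.5]
    - [0,0,-1]
    - [0,0,-1]
    - [0,0,0]
    - [0,0,0]
  spin: [0,0,0,0,0]

```text
time: 38.15
tool_pos: [0.5801, -0.0927, 0.2286]
tool_rot: [3.141, -0.0, 0.041]
contact_force: [0.2, 0.1, -1.8]
opening: 0.0398
grip_force: 20.0
```

Emit:
arm_command:
  xyz:
    - [0,0,0]
    - [0,0,0]
    - [0,0,0]
    - [0,0,0]
    - [0,0,20]
    - [0,0,40]
    - [0,0,40]
    - [0,0,32]
    - [2,20,0]
    - [4,40,0]
    - [4,40,0]
    - [4,40,0]
    - [4,40,0]
    - [4,40,0]
    - [4,40,0]
    - [4,40,0]
    - [3,40,0]
    - [1.4,25,0]
    - [0,16.4,0]
    - [0,0,0]
  spin: [0,0,0,0,0,0,0,0,0,0,0,0,0,0,0,0,0,0,0,0]
  jaw: 0.6

```text
time: 40.15
tool_pos: [0.614, 0.2904, 0.3599]
tool_rot: [-3.141, 0.0, 0.043]
contact_force: [-0.8, 0.6, 0.1]
opening: 0.0733
grip_force: 0.0
```

Emit:
arm_command:
  xyz:
    - [0,0,-20]
    - [0,0,-35]
    - [0,0,-30]
    - [0,0,-15]
    - [0,0,-5]
    - [0,0,-2.5]
    - [0,0,0]
  spin: [0,0,0,0,0,0,0]

```text
time: 40.85
tool_pos: [0.6149, 0.2885, 0.254]
tool_rot: [-3.141, -0.002, 0.041]
contact_force: [-0.3, 0.2, 0.2]
opening: 0.0737
grip_force: 0.0
```

Emit:
arm_command:
  xyz:
    - [0,0,0]
    - [0,0,0]
    - [0,0,0]
    - [0,0,0]
    - [0,0,0]
    - [0,0,0]
  spin: [0,0,0,0,0,0]
  jaw: -1

```text
time: 41.45
tool_pos: [0.6145, 0.2888, 0.2529]
tool_rot: [-3.142, -0.0, 0.041]
contact_force: [-0.5, 1.1, 0.6]
opening: 0.0373
grip_force: 20.0
```

```bash
python3 - <<'E'
from m import *
c=snap('top','top9');snap('side','side9')
for f in('top9','side9'):
    print(f,'jar',fit(f,.44,.54,-.08,.06,.097,.115,True),'car',fit(f,.53,.64,-.15,-.04,.07,.12))
E
```

```text
top9 jar (879, array([495.5, -15.9]), 59.0, np.float64(104.0)) car (792, array([580.4, -91.4]), array([62., 40.]), 2.1, np.float64(102.6))
side9 jar (55, array([497.,   3.]), 41.6, np.float64(101.0)) car (174, array([595.3, -91.2]), array([34.9, 35. ]), 10.2, np.float64(108.5))
```

Emit:
arm_command:
  xyz:
    - [0,0,10]
    - [0,0,25]
    - [0,0,25]
    - [-2,-10,0]
    - [-5,-30,0]
    - [-6,-30,0]
    - [-6,-30,0]
    - [-6,-30,0]
    - [-6,-30,0]
    - [-6,-30,0]
    - [-3,-20,0]
    - [-1,-12.2,0]
    - [0,0,0]
    - [0,0,-20]
    - [0,0,-15]
    - [0,0,-8]
    - [0,0,-3]
    - [0,0,-1.5]
    - [0,0,-1]
    - [0,0,0]
  spin: [0,0,0,0,0,0,0,0,0,0,0,0,0,0,0,0,0,0,0,0]

```text
time: 43.55
tool_pos: [0.5736, 0.0666, 0.2647]
tool_rot: [3.141, -0.001, 0.041]
contact_force: [-0.2, -0.1, -1.8]
opening: 0.0376
grip_force: 20.0
```

Emit:
arm_command:
  xyz:
    - [0,0,-1]
    - [0,0,0]
    - [0,0,0]
  spin: [0,0,0]

```text
time: 43.85
tool_pos: [0.5735, 0.0665, 0.2634]
tool_rot: [3.141, -0.0, 0.041]
contact_force: [0.0, -0.1, -1.5]
opening: 0.0378
grip_force: 20.0
```

Emit:
arm_command:
  xyz:
    - [0,0,0]
    - [0,0,0]
    - [0,0,0]
    - [0,0,0]
    - [0,0,20]
    - [0,0,35]
    - [0,0,35]
    - [0,0,20]
    - [0,20,0]
    - [0,35,0]
    - [0,40,0]
    - [0,40,0]
    - [0,40,0]
    - [0,40,0]
    - [0,20,0]
    - [0,0,0]
  spin: [0,0,0,0,0,0,0,0,0,0,0,0,0,0,0,0]
  jaw: 0.6

```text
time: 45.45
tool_pos: [0.5728, 0.3043, 0.3728]
tool_rot: [-3.141, 0.0, 0.045]
contact_force: [-0.4, -0.5, 0.7]
opening: 0.0733
grip_force: 0.0
```

```bash
python3 - <<'E'
from m import *
c=snap('top','topA');snap('side','sideA')
for f in('topA','sideA'):
    print(f,'jar',fit(f,.44,.54,-.08,.06,.097,.115,True),'car',fit(f,.53,.64,-.15,-.04,.07,.12),'can',fit(f,.53,.62,.02,.12,.125,.16,True),'log',fit(f,.45,.545,-.33,-.22,.037,.05))
cv2.imwrite('pics/cropA.png',cv2.resize(c['img'][140:310,130:490,::-1],None,fx=2.2,fy=2.2))
E
```

```text
topA jar (880, array([495.6, -16. ]), 58.9, np.float64(104.0)) car (791, array([580.6, -91.5]), array([62.1, 39.9]), 2.2, np.float64(102.2)) can (405, array([573.8,  67.3]), 37.6, np.float64(139.2)) log (669, array([ 496.5, -268.8]), array([64.3, 37. ]), 7.1, np.float64(43.1))
sideA jar (530, array([494.4, -16.4]), 60.7, np.float64(105.6)) car (625, array([579.5, -90.8]), array([62., 40.]), 2.2, np.float64(96.1)) can (134, array([572.8,  67. ]), 38.1, np.float64(140.2)) log (256, array([ 494.6, -268.7]), array([62.4, 37.3]), 7.6, np.float64(44.5))
```

View pics/cropA.png

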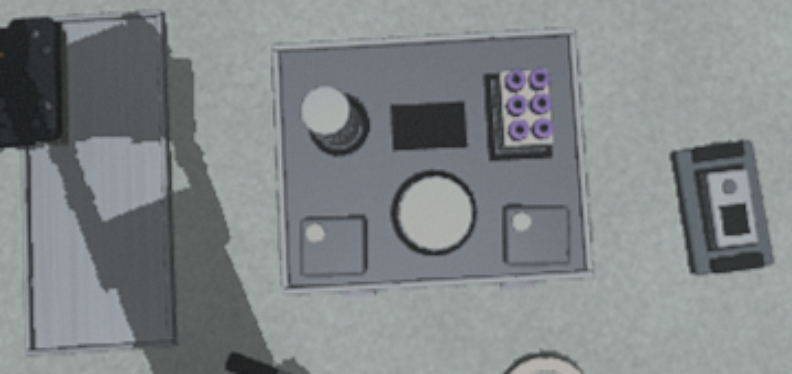

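The jar (435,212), canister (325,112) and carrier (525,105) stand upright on their pads, within about 1 mm of centre. The logger lies straight in the dock (735,205), and the gripper is clear of everything.

```bash
python3 -c "
from cell import *
print(hand_in())"
```

```text
the job is handed in; nothing more can be done
None
```

The logger lies flat, straight and display up in the dock, and the jar, canister and carrier are back upright on their pads within about 1 mm of centre. Everything is released, and I handed the job in at about 45 s.

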